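# Expose the sample with the spring-return shutter

## Robot

A 6-joint arm with a two-finger parallel gripper is mounted at the origin on a cart in front of the work surface, level with it; the furniture and walls round the work are solid. World frame = base frame: x ahead of the robot, y to its left, z up, the work surface at z = 0. Lengths are in m, angles in degrees, forces in N, time in s.
With the tool pointing down it reaches from about 0.4 to 0.825 m from the base axis. Payload 7 kg.
Tool frame: the origin (TCP) lies midway between the tips of the shut fingers; the grasp point (between the pads) lies r.pinch_z behind it (r.pinch_z is the distance from the TCP to the grasp point, in m); z points along the fingers, y is the line along which they close (so a half turn about z gives the same grasp; the last joint's range is limited). The gripper opens to 88 mm and grips with 3 to 60 N. Pads are 19 mm wide; open, the fingers measure 130 mm over their backs; the gripper's body (78 mm by 193 mm) begins 47 mm behind the grasp point.
Start: joints at [83.658, 20.546, 0.682, 0, -70.136, -16.507], TCP at [0.262, 0.622, 0.227] pointing down, gripper open.
Joint ranges: [-176.03, 176.03], [-82.01, 121.73], [-58.28, 71.71], [-173.87, 95.51], [-174.79, -0.11], [-173.66, 173.66]. Speed limits (degrees/s): [136.94, 136.94, 172.46, 180, 180, 180].

## Interface

Orientations are given as [roll, pitch, yaw] about the fixed x, y, z axes, in that order (R = Rz(yaw) Ry(pitch) Rx(roll)).
In Python, from plant import r, optics, job gives the robot as it stands.
- The arm moves only by the shell command python3 -m crank 'ROWS' [FORCE]. ROWS is JSON, a list of rows, each an object with "xyz": the shift along the tool's x, y, z in units of 30 mm (1.0 is 30 mm), a list of three; "delta_rot": the turn, a rotation vector about the tool's x, y, z in degrees, a list of three; "claw": the closure, from 0 (fully open) to 1 (shut). A call has 1 to 20 rows; each row is the pose to reach, as a shift and turn from the pose commanded when the call began, along the tool's axes at that moment; what a row does not reach only later rows make up. A row lasts 1/8 s, in which the tool goes at most 62.5 mm and 10.7 degrees, less where a joint would pass 70% of its speed; a pose out of reach is approached as far as the arm can. A call with a gripper value outside its range is refused whole. The fingers move at their own pace and stop on an object; FORCE is the grip in N (left out, the last holds). Time passes only in rows, so rows that repeat a pose let the fingers close. It gives the time, the measured TCP pose, the force, the opening and the grip force at its end, in the units of the state.
- r.get_state(): the state, without advancing time (a new reading comes with each control period).
- optics.capture(name): name is "side" or "top"; returns a dict with "img" (400x640x3 uint8, blue, green, red), "fovy" (degrees; the focal length in pixels is half the picture's height over the tangent of half this angle, whatever the lens; pixels are square), "cx", "cy" (the principal point, pixels), "dist" ([k1, k2, p1, p2, k3] as OpenCV has them; the pictures are not rectified), "eye" and "rotation" of the camera in the world. Camera axes: x right, y up, looking along -z (the intrinsics and any distortion apply to the point x, -y, -z); pixel columns grow to the right and rows downward; lengths in m; the calibration is good to about 2 mm. A picture is of the moment at which its call begins. There is no depth.
- job.close_job(): hands the job in; it is judged then, once.
The state is a dict: "time_s": time; "joints": joint angles; "qd": joint speeds; "joint_torque": joint torques, N m; "tcp_pos": TCP position; "eef_rot": TCP orientation; "contact_force": force on the tool from outside, world axes, zero at the start; "moment": the same for the moment, N m; "gripper_width": finger opening in m; "gripper_force": force on a finger pad.
Only numpy, scipy, OpenCV 4.12 (cv2) and the standard library are available. Lean on these libraries where they do the work, as an engineer would, in place of code of your own. Each camera call takes 0.05 s, during which the arm holds its last target. There are 200 camera calls.

## Task

Two lamp-and-shutter units stand on the bench; only one has a cuvette in its holder. Give that sample an exposure: slide the unit's red shutter grip all the way to its stop, hold it there for about a second, then let go so that the spring snaps it fully home by itself (do not lead it back). Leave the empty unit's shutter shut and the cuvette standing in its holder.

Things in the scene. Friction and masses are not known exactly. Their poses are not given: they have to be found in the camera images.
- loaded_unit: Lamp-and-shutter unit with the cuvette, fixed, under 80 mm tall: grey base plate 100 (x) by 215 (y) by 12 mm, origin on the bench below it, plate from y = -95 to +120 mm. At y = -70 stand a black lamp, the dark shutter blade and the blue cuvette holder; at y = 62 to 116 a brass spring barrel (top 33 mm high). The twin unit with an empty holder stands 0.28 to 0.47 m left or right of it.
- loaded_shutter_grip (a point): Centre of the loaded unit's red grip, 58 mm above the bench; moves with the slide. Rounded block 16 (x) by 24 (y) by 36 mm high, on a neck over a dark carriage (32 x 28 mm, top 30 mm above the bench); both x faces are free for gripping. It slides straight along +y of this frame (= the unit's +y), away from the cuvette, towards the brass spring barrel.
- loaded_shutter (a joint): Shutter slide of the loaded unit: 0 = home (shut), 0.040 m = at its stop (fully open). A spring pushes it home with 3 N at home, 7 N at the stop; let go, it returns within half a second.
- empty_shutter (a joint): Shutter slide of the empty unit, same kind: 0 = home (shut).
- cuvette_center (a point): Centre (half-way up) of the cuvette with pink filling, 12 x 12 x 45 mm, loose and upright in the blue holder at x = 22, y = -70 mm of the unit; its top is 61 mm above the bench.

How it is judged:
By the outcome, as a careful person would: the job done as asked, in the order asked, and still so for the second after the job is handed in, with the robot touching nothing.
It also fails if it takes over 27 s, if anything falls off the work surface, if the arm or the gripper's body presses on something with over 40 N, if the wrist force passes 120 N, or if a joint passes its speed limit or range.

## Working session

There is one attempt and no reset: what is moved stays moved. The work goes in short steps, Python scripts to look and compute and a shell command to move; the robot and the scene stay as the last step left them, time stands still between calls to the robot, and variables do not carry over. Pictures are saved under pics/ and viewed, at most 10 in all, crops included, and the job is handed in when it is done.

```bash
mkdir -p pics; ls
python3 - <<'E'
from plant import r,optics
import cv2,json,pickle
for n in("top","side"):
    c=optics.capture(n);cv2.imwrite(f"pics/{n}0.png",c["img"]);pickle.dump(c,open(n+".pkl","wb"))
    print({k:v for k,v in c.items() if k!="img"})
print(r.get_state(),r.pinch_z)
E
```

```text
pics
{'fovy': 47.64153021189723, 'cx': 319.7771404272612, 'cy': 201.65706104844284, 'dist': array([-0.01289751,  0.        ,  0.        ,  0.        ,  0.        ]), 'eye': array([ 0.33834213, -0.07580265,  1.10907511]), 'rotation': array([  8.99535689,  -0.73135519, -90.36465927])}
{'fovy': 43.00050706776067, 'cx': 321.4912666408758, 'cy': 205.2285883384584, 'dist': array([0.00536904, 0.        , 0.        , 0.        , 0.        ]), 'eye': array([ 0.34152292, -1.00837588,  0.54139123]), 'rotation': array([62.09793445,  0.09852117, -9.44652959])}
{'time_s': 0.1, 'joints': array([ 8.36563194e+01,  2.05859887e+01,  6.38424915e-01, -1.69808804e-02,
       -7.01370691e+01, -1.65069328e+01]), 'qd': array([-0.04432049, -0.11209041,  0.15412162,  0.09287996, -0.0585175 ,
       -0.07909487]), 'joint_torque': array([-1.68014158e-03, -5.84166205e+01,  2.93753189e+01,  7.01554477e+00,
        1.02327907e-02, -5.40659732e-05]), 'tcp_pos': array([0.26198037, 0.62159814, 0.22572938]), 'eef_rot': array([ 1.79914319e+02, -8.74283387e-03, -2.28563882e+01]), 'contact_force': array([0.08491739, 0.22699903, 1.31412592]), 'moment': array([-0.00738018,  0.02053927, -0.04189509]), 'gripper_force': 0.0, 'gripper_width': 0.0878805485531454} 0.0188
```

View pics/top0.png

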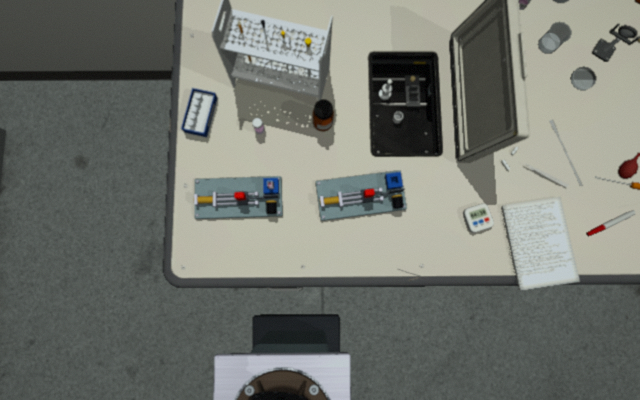

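View pics/side0.png

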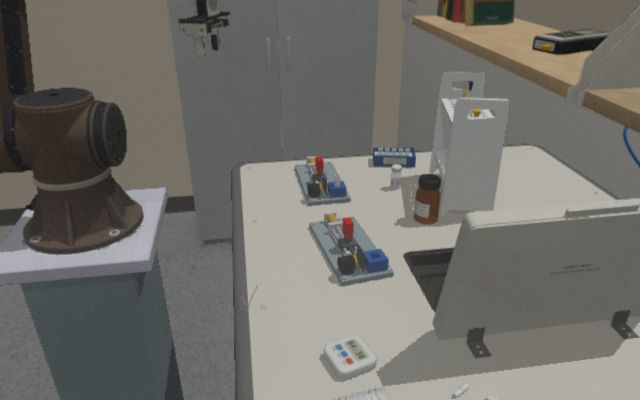

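Run:
```python
import pickle,cv2,numpy as np
t=pickle.load(open("top.pkl","rb"))["img"];s=pickle.load(open("side.pkl","rb"))["img"]
a=cv2.resize(t[165:230,185:285],None,fx=4,fy=4,interpolation=cv2.INTER_CUBIC)
b=cv2.resize(t[165:230,310:410],None,fx=4,fy=4,interpolation=cv2.INTER_CUBIC)
c=cv2.resize(s[150:210,290:390],None,fx=4,fy=4,interpolation=cv2.INTER_CUBIC)
d=cv2.resize(s[210:285,300:400],None,fx=4,fy=4,interpolation=cv2.INTER_CUBIC)[:300]
c=cv2.copyMakeBorder(c,0,60,0,0,0)
top=np.hstack([a,b]);cv2.imwrite("pics/crop.png",np.vstack([top,np.hstack([c,d])]))
```

```text
(no output)
```

View pics/crop.png

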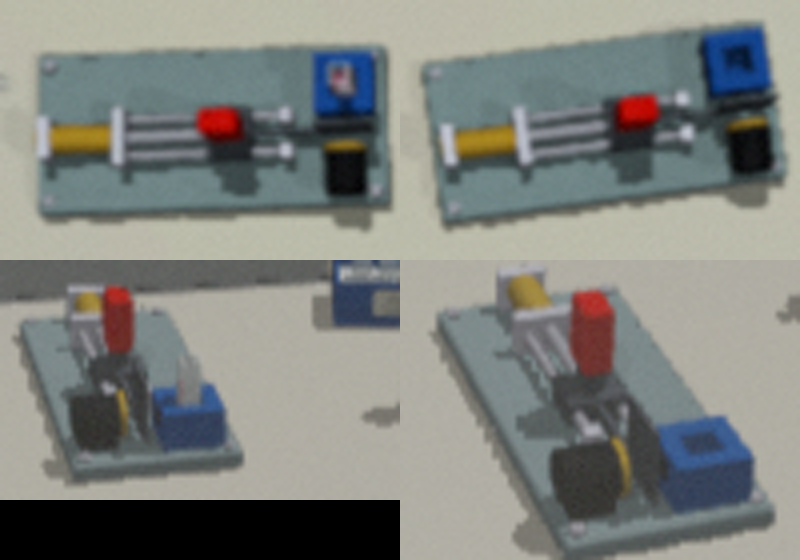

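```bash
cat > fit.py <<'E'
import pickle,cv2,numpy as np
from scipy.optimize import least_squares
from scipy.spatial.transform import Rotation as R
def proj(c,P):
    f=200/np.tan(np.radians(c["fovy"]/2));M=R.from_euler("xyz",c["rotation"],degrees=True).as_matrix()
    Q=(np.asarray(P)-c["eye"])@M*[1,-1,-1]
    K=np.array([[f,0,c["cx"]],[0,f,c["cy"]],[0,0,1]])
    return cv2.projectPoints(Q,np.zeros(3),np.zeros(3),K,c["dist"])[0][:,0]
E
python3 - <<'E'
from fit import *
t=pickle.load(open("top.pkl","rb"));s=pickle.load(open("side.pkl","rb"))
L=np.array([[50,120,12],[50,-95,12],[-50,-95,12],[-50,120,12]])/1e3
ut=np.array([[38,55],[383,47],[388,205],[40,215]])/4+[185,165]-.375
us=np.array([[168,52],[242,197],[75,205],[22,62]])/4+[290,150]-.375
def W(p,L):
    c,q=np.cos(p[2]),np.sin(p[2]);return np.asarray(L)@np.array([[c,q,0],[-q,c,0],[0,0,1]])+[p[0],p[1],0]
for nm,w in(("top",(1,0)),("side",(0,1)),("both",(1,1))):
    f=lambda p:np.r_[w[0]*(proj(t,W(p,L))-ut).ravel(),w[1]*(proj(s,W(p,L))-us).ravel()]
    o=least_squares(f,[.4,.25,0]);p=o.x;print(nm,p[:2],np.degrees(p[2]),np.abs(o.fun).max())
# red grip centroid: solve local y of grip
def red(c,a,b):
    g=c["img"].astype(int);m=(g[...,2]>130)&(g[...,1]<60)&(g[...,0]<60);m[:a[0]]=0;m[a[1]:]=0;m[:,:b[0]]=0;m[:,b[1]:]=0
    v,u=np.nonzero(m);return np.array([u.mean(),v.mean()]),len(u),(u.min(),u.max(),v.min(),v.max())
rt=red(t,(165,230),(185,285));rs=red(s,(150,210),(290,390));print(rt,rs)
f=lambda q:np.r_[proj(t,[q])[0]-rt[0],proj(s,[q])[0]-rs[0]]
o=least_squares(f,[.4,.25,.06]);print("grip tri",o.x,o.fun)
for y in(-20,-10,0,10):print(y,W(p,[[0,y/1e3,.058]]),proj(t,W(p,[[0,y/1e3,.07]])),proj(s,W(p,[[0,y/1e3,.058]])))
E
```

```text
top [0.52445443 0.09764678] 1.4801963087459917 1.0903086343852806
side [0.52478744 0.0943645 ] 0.9915999708212472 1.1340642759432455
both [0.52477312 0.09708403] 1.273251197364712 1.1929806330445274
(array([238.64814815, 194.57407407]), 54, (np.int64(234), np.int64(243), np.int64(192), np.int64(197))) (array([318.85714286, 158.47619048]), 21, (np.int64(316), np.int64(321), np.int64(157), np.int64(160)))
grip tri [0.51894246 0.09763536 0.0742963 ] [-0.0203177   0.23132474  0.23524707 -0.04126286]
-20 [[0.52521754 0.07708897 0.058     ]] [[247.83679999 192.42681194]] [[323.13439831 167.9734166 ]]
-10 [[0.52499533 0.0870865  0.058     ]] [[243.53024982 192.53849952]] [[322.34065407 166.30949847]]
0 [[0.52477312 0.09708403 0.058     ]] [[239.22283711 192.65023546]] [[321.55823919 164.66932434]]
10 [[0.52455092 0.10708156 0.058     ]] [[234.91459197 192.76201902]] [[320.78691253 163.05238892]]
```

```bash
cat > go.py <<'E'
import sys;from fit import *;from plant import r
s=r.get_state();A=R.from_euler("xyz",s["eef_rot"],degrees=True)
v=[float(a) for a in sys.argv[1:]]
print("xyz",(A.inv().apply(np.array(v[:3])-s["tcp_pos"])/.03).round(3),"rot",(A.inv()*R.from_euler("xyz",[180,0,v[3]],degrees=True)).as_rotvec(degrees=True).round(2),s["time_s"])
E
python3 go.py .522 .098 .14 -88.7
```

```text
xyz [14.766 12.712  2.879] rot [ 7.000e-02 -6.000e-02  6.584e+01] 0.1
```

```bash
python3 -m crank '[{"xyz":[14.77,12.71,1.5],"delta_rot":[0,0,65.8],"claw":0},{"xyz":[14.77,12.71,1.5],"delta_rot":[0,0,65.8],"claw":0},{"xyz":[14.77,12.71,1.5],"delta_rot":[0,0,65.8],"claw":0},{"xyz":[14.77,12.71,1.5],"delta_rot":[0,0,65.8],"claw":0},{"xyz":[14.77,12.71,1.5],"delta_rot":[0,0,65.8],"claw":0},{"xyz":[14.77,12.71,1.5],"delta_rot":[0,0,65.8],"claw":0},{"xyz":[14.77,12.71,1.5],"delta_rot":[0,0,65.8],"claw":0},{"xyz":[14.77,12.71,1.5],"delta_rot":[0,0,65.8],"claw":0},{"xyz":[14.77,12.71,1.5],"delta_rot":[0,0,65.8],"claw":0},{"xyz":[14.77,12.71,1.5],"delta_rot":[0,0,65.8],"claw":0},{"xyz":[14.77,12.71,1.5],"delta_rot":[0,0,65.8],"claw":0},{"xyz":[14.77,12.71,2.9],"delta_rot":[0,0,65.8],"claw":0},{"xyz":[14.77,12.71,2.9],"delta_rot":[0,0,65.8],"claw":0},{"xyz":[14.77,12.71,2.9],"delta_rot":[0,0,65.8],"claw":0}]' 20
python3 - <<'E'
from fit import *;from plant import optics
t=optics.capture("top");s=optics.capture("side")
a=cv2.resize(t["img"][150:250,180:300],None,fx=3.3,fy=3.3,interpolation=cv2.INTER_CUBIC)
b=cv2.resize(s["img"][90:190,270:390],None,fx=3.3,fy=3.3,interpolation=cv2.INTER_CUBIC)
cv2.imwrite("pics/c2.png",np.hstack([a,b]))
E
python3 go.py .522 .098 .041 -88.7
```

```text
time_s: 1.85
tcp_pos: [0.5228, 0.0993, 0.1406]
eef_rot: [-180.0, -0.0, -88.6]
contact_force: [0.3, -0.7, -0.3]
gripper_width: 0.0878
gripper_force: 0.0
xyz [0.049 0.047 3.336] rot [-0.12  0.04  0.11] 1.95
```

View pics/c2.png

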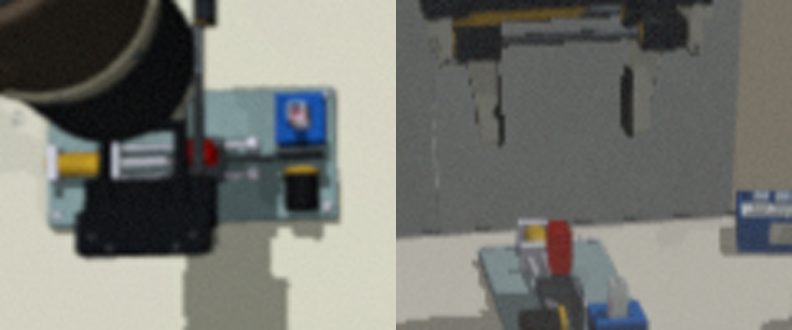

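```bash
python3 go.py .5205 .0975 .042 -88.7; python3 -m crank '[{"xyz":[0.06,0,1.5],"delta_rot":[0,0,0.1],"claw":0},{"xyz":[0.06,0,3],"delta_rot":[0,0,0.1],"claw":0},{"xyz":[0.06,0,3.3],"delta_rot":[0,0,0.1],"claw":0},{"xyz":[0.06,0,3.3],"delta_rot":[0,0,0.1],"claw":0}]' 20
python3 - <<'E'
from fit import *;from plant import optics
t=optics.capture("top");s=optics.capture("side")
a=cv2.resize(t["img"][150:250,180:300],None,fx=3.3,fy=3.3,interpolation=cv2.INTER_CUBIC)
b=cv2.resize(s["img"][110:210,260:380],None,fx=3.3,fy=3.3,interpolation=cv2.INTER_CUBIC)
cv2.imwrite("pics/c3.png",np.hstack([a,b]))
E
python3 go.py .5205 .0975 .042 -88.7
```

```text
xyz [0.065 0.097 3.303] rot [-0.12  0.04  0.11] 1.95
time_s: 2.45
tcp_pos: [0.5231, 0.0972, 0.0415]
eef_rot: [-180.0, -0.0, -88.7]
contact_force: [0.3, -0.0, 0.2]
gripper_width: 0.0879
gripper_force: 0.0
xyz [-0.001  0.11   0.015] rot [-0.15  0.06 -0.02] 2.55
```

View pics/c3.png

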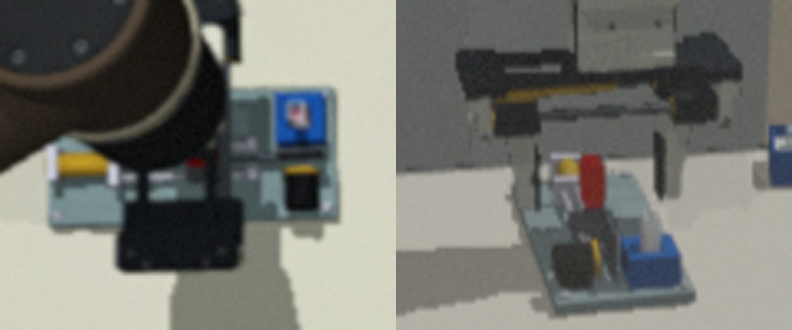

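```bash
python3 -m crank '[{"xyz":[0,0.08,0],"delta_rot":[0,0,0],"claw":0.5},{"xyz":[0,0.08,0],"delta_rot":[0,0,0],"claw":0.7},{"xyz":[0,0.08,0],"delta_rot":[0,0,0],"claw":1},{"xyz":[0,0.08,0],"delta_rot":[0,0,0],"claw":1},{"xyz":[0,0.08,0],"delta_rot":[0,0,0],"claw":1},{"xyz":[0,0.08,0],"delta_rot":[0,0,0],"claw":1}]' 25
```

```text
time_s: 3.3
tcp_pos: [0.52, 0.0967, 0.0405]
eef_rot: [180.0, -0.0, -88.8]
contact_force: [0.8, -0.1, 1.0]
gripper_width: 0.0332
gripper_force: 0.0
```

```bash
python3 -m crank '[{"xyz":[0,0,0],"delta_rot":[0,0,0],"claw":1},{"xyz":[0,0,0],"delta_rot":[0,0,0],"claw":1},{"xyz":[0,0,0],"delta_rot":[0,0,0],"claw":1},{"xyz":[0,0,0],"delta_rot":[0,0,0],"claw":1}]' 25; python3 go.py .5205 .0975 .042 -88.7
```

```text
time_s: 3.8
tcp_pos: [0.5195, 0.0966, 0.0405]
eef_rot: [180.0, -0.0, -88.7]
contact_force: [-4.1, 1.4, 2.9]
gripper_width: 0.0158
gripper_force: 25.0
xyz [-0.029 -0.035 -0.051] rot [ 0.05 -0.01 -0.05] 3.8
```

```bash
python3 -m crank '[{"xyz":[-0.15,0,0],"delta_rot":[0,0,0],"claw":1},{"xyz":[-0.3,0.01,0],"delta_rot":[0,0,0],"claw":1},{"xyz":[-0.45,0.01,0],"delta_rot":[0,0,0],"claw":1},{"xyz":[-0.6,0.01,0],"delta_rot":[0,0,0],"claw":1},{"xyz":[-0.75,0.01,0],"delta_rot":[0,0,0],"claw":1},{"xyz":[-0.9,0.01,0],"delta_rot":[0,0,0],"claw":1},{"xyz":[-1.05,0.01,0],"delta_rot":[0,0,0],"claw":1},{"xyz":[-1.2,0.01,0],"delta_rot":[0,0,0],"claw":1},{"xyz":[-1.25,0.01,0],"delta_rot":[0,0,0],"claw":1},{"xyz":[-1.25,0.01,0],"delta_rot":[0,0,0],"claw":1}]' 35
```

```text
time_s: 5.05
tcp_pos: [0.5184, 0.1332, 0.0405]
eef_rot: [179.9, -0.1, -88.7]
contact_force: [-1.5, -6.3, 4.1]
gripper_width: 0.0158
gripper_force: 35.0
```

```bash
python3 -m crank '[{"xyz":[-0.05,0,0],"delta_rot":[0,0,0],"claw":1},{"xyz":[-0.1,0,0],"delta_rot":[0,0,0],"claw":1},{"xyz":[-0.14,0,0],"delta_rot":[0,0,0],"claw":1},{"xyz":[-0.14,0,0],"delta_rot":[0,0,0],"claw":1}]' 35
```

```text
time_s: 5.55
tcp_pos: [0.5183, 0.1368, 0.0405]
eef_rot: [179.9, -0.1, -88.8]
contact_force: [-0.7, -8.5, 4.6]
gripper_width: 0.0161
gripper_force: 35.0
```

```bash
python3 -m crank '[{"xyz":[-0.04,0,0],"delta_rot":[0,0,0],"claw":1},{"xyz":[-0.05,0,0],"delta_rot":[0,0,0],"claw":1},{"xyz":[-0.05,0,0],"delta_rot":[0,0,0],"claw":1}]' 35
```

```text
time_s: 5.92
tcp_pos: [0.5183, 0.137, 0.0405]
eef_rot: [179.9, -0.2, -88.8]
contact_force: [2.3, -16.0, 5.4]
gripper_width: 0.0156
gripper_force: 35.0
```

```bash
python3 -m crank '[{"xyz":[0,0,0],"delta_rot":[0,0,0],"claw":1},{"xyz":[0,0,0],"delta_rot":[0,0,0],"claw":1},{"xyz":[0,0,0],"delta_rot":[0,0,0],"claw":1},{"xyz":[0,0,0],"delta_rot":[0,0,0],"claw":1},{"xyz":[0,0,0],"delta_rot":[0,0,0],"claw":1},{"xyz":[0,0,0],"delta_rot":[0,0,0],"claw":0},{"xyz":[0,0,0],"delta_rot":[0,0,0],"claw":0},{"xyz":[0,0,0],"delta_rot":[0,0,0],"claw":0},{"xyz":[0,0,0],"delta_rot":[0,0,0],"claw":0},{"xyz":[0,0,0],"delta_rot":[0,0,0],"claw":0},{"xyz":[0,0,0],"delta_rot":[0,0,0],"claw":0},{"xyz":[0,0,0],"delta_rot":[0,0,0],"claw":0},{"xyz":[0,0,0],"delta_rot":[0,0,0],"claw":0},{"xyz":[0,0,0],"delta_rot":[0,0,0],"claw":0}]' 35
python3 -m crank '[{"xyz":[0,0,-1],"delta_rot":[0,0,0],"claw":0},{"xyz":[0,0,-2.5],"delta_rot":[0,0,0],"claw":0},{"xyz":[0,0,-4],"delta_rot":[0,0,0],"claw":0},{"xyz":[-6,0,-4],"delta_rot":[0,0,0],"claw":0},{"xyz":[-6,0,-4],"delta_rot":[0,0,0],"claw":0},{"xyz":[-6,0,-4],"delta_rot":[0,0,0],"claw":0},{"xyz":[-6,0,-4],"delta_rot":[0,0,0],"claw":0},{"xyz":[-6,0,-4],"delta_rot":[0,0,0],"claw":0}]'
python3 - <<'E'
from fit import *;from plant import optics
t=optics.capture("top");s=optics.capture("side")
a=cv2.resize(t["img"][150:250,180:300],None,fx=3.3,fy=3.3,interpolation=cv2.INTER_CUBIC)
b=cv2.resize(s["img"][110:210,280:400],None,fx=3.3,fy=3.3,interpolation=cv2.INTER_CUBIC)
cv2.imwrite("pics/c4.png",np.hstack([a,b]))
g=t["img"].astype(int);m=(g[...,2]>130)&(g[...,1]<60)&(g[...,0]<60);m[:165]=0;m[230:]=0;m[:,:185]=0;m[:,285:]=0
v,u=np.nonzero(m);print(u.mean(),v.mean(),len(u))
E
```

```text
time_s: 7.68
tcp_pos: [0.5188, 0.1399, 0.0406]
eef_rot: [-180.0, 0.0, -88.8]
contact_force: [-0.7, 0.7, 0.8]
gripper_width: 0.0877
gripper_force: 0.0
time_s: 8.68
tcp_pos: [0.5144, 0.3197, 0.1601]
eef_rot: [180.0, -0.0, -88.7]
contact_force: [0.4, -0.9, -0.0]
gripper_width: 0.0876
gripper_force: 0.0
238.73584905660377 194.58490566037736 53
```

View pics/c4.png

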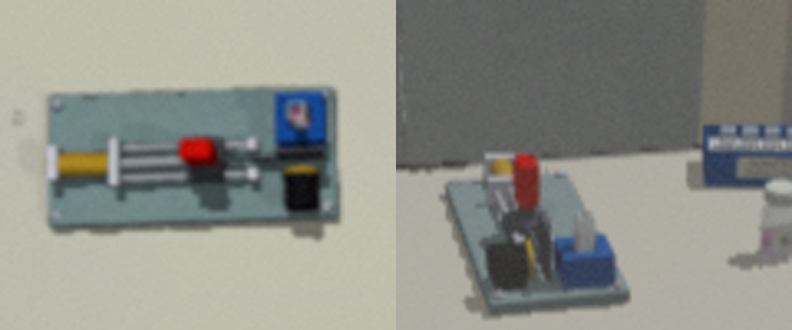

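The red grip is back at its starting pixel (238.7, 194.6, against 238.6, 194.6 before the move). The cuvette is upright in its holder and the arm is clear, so I'm handing in.

```bash
python3 -c "from plant import job; print(job.close_job())"
```

```text
the job is handed in; nothing more can be done
None
```

I held the loaded unit's shutter at its stop for about a second, then released it; it sprang home on its own, the cuvette is still standing, I never touched the empty unit, and the job is handed in at about 8.8 s.

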